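# Load the parts rack's drawer, then level the rack and hold the spirit level pressed on it

## Task

Put the plain cardboard parts pack into the open drawer of the little blue bench rack and slide the drawer fully shut. Then turn the red wing nut of the rack's levelling foot until the bubble of the spirit level lying on the rack is centred between its two lines, and finally press the spirit level down on its black rubber pad, with a steady push of about 10 N, so that it sits flat on the rack top. Finish while still pressing, with the bubble centred; leave the other things on the bench where they are.

Things in the scene. Friction and masses are not known exactly. Their poses are not given: they have to be found in the camera images.
- pack_mid (a point): Centre of the parts pack: a brown cardboard box with a pale band, 72 (x) x 45 (y) x 50 mm tall, 0.2 kg, standing on the bench (this point 25 mm above its underside). It may start in any of three spots, left or right of the rack.
- rack: Small blue steel rack, 170 deep (x) x 280 wide (y) mm, flat top 115 mm above the bench. x points from drawer front to back, y to the wing-nut end. It pivots about two fixed feet at the -y end (origin: on that pivot line, 20 mm above the bench); at first its +y end is 3 to 10 mm low. It tips only when the wing nut is turned.
- rack_top (a point): Centre of the rack's top surface; axes as the rack: x to the back, y to the wing-nut end, z square to the top.
- drawer (a joint): How far the rack's drawer is open, m: 0 shut, starts about 0.11 open (stop at 0.125); slides along the rack's x with about 1 to 2 N friction.
- drawer_spot (a point): Point on the drawer's inner floor, midway between its side walls, 56 mm behind the inner face of its yellow front; moves with the drawer, axes as the rack. Inside, the drawer is 248 mm wide (y) and runs from 56 mm in front of this point to 95 mm behind it; walls 46 mm tall. While open, about 110 mm of it is free from above, this point mid-way. A pack on its floor passes below the rack's top.
- drawer_pull (a point): Middle of the front face of the dark steel pull on the drawer's yellow front: a bar 70 wide (y) x 12 mm tall standing 16 mm out from the front, 82 mm above the bench. Pushing here along the rack's +x shuts the drawer. The yellow front is 276 wide, 31 to 105 mm above the bench.
- wing_grip (a point): Red wing nut on an ear level with the rack's top, beyond its +y end. The wing is a bar 52 long (its x) x 14 wide (its y), 7 to 37 mm above the ear; this point: on the turning axis, 24 mm above the ear. Counter-clockwise from above raises the +y end: 0.014 rad of tilt and 4.3 mm of rise per rad. Takes about 0.15 N m, stays where left; 0.8 to 2.2 rad in all, regrip if needed. Start angle varies.
- level: Spirit level, aluminium with orange end caps, 30 wide (x) x 210 long (y) x 28 mm tall, 0.35 kg, lying loose along the rack's top within 0.2 rad of the rack's y. Origin: centre of its underside; y along it, z up. 
- press_pad (a point): Middle of the top of the black rubber press pad at the level's centre, 28 (x) x 36 (y) mm, 34 mm above the level's underside.
- vial_mid (a point): Middle between the two black lines (24 mm apart) of the green vial on top of the level, 60 mm from the level's centre towards its -y end; axes as the level.
- bubble (a point): The white bubble in the vial, 16 mm long. It moves along the level's y to the higher end, 0.45 mm for each 0.001 rad of tilt, and settles in about 1 s. Centred when at vial_mid.
- redbox: Bystander: red box with a black band, 60 x 85 x 35 mm. Origin under its centre.
- tape: Bystander: yellow roll of tape lying flat, 84 mm across, 30 mm tall. Origin under its centre.
- spray: Bystander: blue spray can with red cap, 58 mm across, 150 mm tall. Origin under its centre.
Not all that is in view belongs to the job. Of the things that look like the part that bears pack_mid, the smallest one is meant.

How it is judged (in metres and radians):
On the way, in this order (a step that is already met when the one before it is completed fails the run):
1. the pack is in the drawer and the drawer is shut (value of joint drawer below 0.005 m and x of pack_mid in the frame of drawer_spot between -0.06 and 0.095 m and y of pack_mid in the frame of drawer_spot between -0.125 and 0.125 m and z of pack_mid in the frame of drawer_spot below 0.045 m), for 0.2 s.
2. the foot is turned until the bubble is centred (y of bubble in the frame of vial_mid between -0.0035 and 0.0035 m and angle between the z axis of level and the z axis of rack_top, either way round below 0.02 rad and angle between rack_top's own z axis and vertical below 0.0095 rad), for 0.3 s.
At the end, for the whole second after the job is handed in: Drawer shut within 6 mm with the pack inside on its floor; bubble within 3.5 mm of the middle of its lines; rack top level to 0.0095 rad; level flat (0.02 rad) on the rack top and still; fingers pressing it down so that level and push load the rack with 6.5 to 35 N (the level alone weighs 3.4 N) (all of step 2 and value of joint drawer below 0.006 m and x of pack_mid in the frame of drawer_spot between -0.06 and 0.095 m and y of pack_mid in the frame of drawer_spot between -0.125 and 0.125 m and z of pack_mid in the frame of drawer_spot below 0.045 m and z of level in the frame of rack_top between -0.004 and 0.004 m and linear speed of level below 0.01 m/s and contact force between the fingers and level above 3 N and contact force between level and rack between 6.5 and 35 N); the arm keeps its last pose, push and grip.
It fails at once if the spirit level is pressed brutally (over 60 N) (contact force between the arm and level above 60 N).
It fails at once if a bystander is knocked away by 3 cm (distance of any of redbox, tape, spray from where it was at the start of the episode above 0.03 m).
It also fails if it takes over 72 s, if anything falls off the work surface, if the arm or the gripper's body presses on something with over 40 N, if the wrist force passes 120 N, or if a joint passes its speed limit or range.

## Robot

A 6-joint arm with a two-finger parallel gripper is mounted at the origin on the work surface. World frame = base frame: x ahead of the robot, y to its left, z up, the work surface at z = 0. Lengths are in mm, angles in rad, forces in N, time in s.
With the tool pointing down it reaches from about 350 to 975 mm from the base axis. Payload 17.4 kg.
Tool frame: the origin (TCP) lies midway between the tips of the shut fingers; the grasp point (between the pads) lies 19 mm behind it; z points along the fingers, y is the line along which they close (so a half turn about z gives the same grasp; the last joint's range is limited). The gripper opens to 85 mm and grips with 20 to 120 N. Pads are 22 mm wide; open, the fingers measure 114 mm over their backs; the gripper's body (76 mm by 85 mm) begins 54 mm behind the grasp point. The pads swing forward as they close: fully open they stand 13 mm farther back than shut.
Start: joints at [-1.292, 0.116, 1.442, -0, 1.584, -0.038], TCP at [210.272, -641.419, 231.303] pointing down, gripper open.
Joint ranges: [-2.83, 2.83], [-0.83, 2.19], [0.07, 2.5], [-1.14, 4.28], [0.01, 3], [-2.97, 2.97]. Speed limits (rad/s): [1.89, 1.89, 2.22, 3.14, 3.14, 3.14].

## Interface

Orientations are given as [roll, pitch, yaw] about the fixed x, y, z axes, in that order (R = Rz(yaw) Ry(pitch) Rx(roll)).
In Python, from plant import * gives the robot as it stands.
- The arm moves only by the shell command python3 -m creep 'ROWS' [FORCE]. ROWS is JSON, a list of rows, each a list of 7 numbers: the shift along the tool's x, y, z in cm, then the turn, a rotation vector about the tool's x, y, z in degrees, then the opening in per cent of the stroke, from 0 (shut) to 100 (fully open). In form: [[dx, dy, dz, rx, ry, rz, fingers], ...]. A call has 1 to 10 rows; each row shifts and turns the commanded pose from where the row before left it, along the tool's axes as they then stand; what a row does not reach is not made up. A row lasts 1/12 s, in which the tool goes at most 41.7 mm and 7.16 degrees, less where a joint would pass 70% of its speed; a pose out of reach is approached as far as the arm can. A call with a gripper value outside its range is refused whole. The fingers move at their own pace and stop on an object; FORCE is the grip in N (left out, the last holds). Time passes only in rows, so rows that do not move let the fingers close. It gives the time, the measured TCP pose, the force, the opening and the grip force at its end, in the units of the state.
- observe(): the state, without advancing time (a new reading comes with each control period).
- camera(name): name is "scene" or "top" or "wrist"; returns a dict with "frame" (420x560x3 uint8, red, green, blue), "vfov" (degrees; the focal length in pixels is half the picture's height over the tangent of half this angle, whatever the lens; pixels are square), "cx", "cy" (the principal point, pixels), "k1" (the pictures are not rectified: a ray, as slopes to the right and down, at radius r is drawn at 1 + k1 r^2 times it, then the intrinsics apply), "R" (3x3) and "t" (3): a world point X has camera coordinates R X + t; the wrist camera has in their place "mount" (4x4, takes a point from camera to tool coordinates, whose origin is the TCP and whose axes are the flange's). Camera axes: x right, y down, z forward; pixel columns grow to the right and rows downward; lengths in mm; the calibration is good to about 2 mm. A picture is of the moment at which its call begins: read the wrist's pose just before it. There is no depth.
- hand_in(): hands the job in; it is judged then, once.
Trained networks look in a picture, given as the dict that the camera call returned (one of the last four; its "shot" number tells which), for a name from the list of things; names that differ only in an ending like _2 or _b are one class to them, and where a whole thing is asked for, a point or a joint stands for the part that bears it (a point fixed in the world has none). Each returns a list of dicts, best first, with "confidence" (0 to 1); they miss things now and then, are a little off and sometimes report something else, mostly with a low value. They report only what shows in the picture. A call takes as long as a camera call. They do not tell look-alikes from the thing itself.
- spot_in(target, picture): "bbox" ([left, top, right, bottom] in pixels, round what is visible of it).
- spot_point(target, picture): "pixel" ([column, row] in pixels: a listed point, or the origin of a listed thing).
The state is a dict: "t": time; "joint_pos": joint angles; "qvel": joint speeds; "effort": joint torques, N m; "position": TCP position; "tool_rot": TCP orientation; "wrist_force": force on the tool from outside, world axes, zero at the start; "moment": the same for the moment, N m; "grip_width": finger opening in mm; "grip_force": force on a finger pad.
Only numpy, scipy, OpenCV 4.12 (cv2) and the standard library are available. Lean on these libraries where they do the work, as an engineer would, in place of code of your own. Each camera call takes 0.05 s, during which the arm holds its last target. There are 200 camera calls.

## Working session

There is one attempt and no reset: what is moved stays moved. The work goes in short steps, Python scripts to look and compute and a shell command to move; the robot and the scene stay as the last step left them, time stands still between calls to the robot, and variables do not carry over. Pictures are saved under pics/ and viewed, at most 10 in all, crops included, and the job is handed in when it is done.

```bash
ls; mkdir -p pics; cat > h.py <<'E'
from plant import *
import numpy as np, cv2
from scipy.spatial.transform import Rotation as Ro
def K(c):
    h,w=c["frame"].shape[:2]; f=h/2/np.tan(np.radians(c["vfov"])/2)
    return f
def pose():
    s=observe(); return np.array(s["position"]),Ro.from_euler('xyz',s["tool_rot"]).as_matrix()
def shot(name):
    P=pose(); c=camera(name); c=dict(c)
    if "mount" in c:
        M=np.array(c["mount"]); T=np.eye(4);T[:3,:3]=P[1];T[:3,3]=P[0]
        W=T@M; c["Rw"]=W[:3,:3].T; c["tw"]=-W[:3,:3].T@W[:3,3]
    else: c["Rw"]=np.array(c["R"]);c["tw"]=np.array(c["t"])
    return c
def ray(c,px):
    f=K(c);d=np.array([(px[0]-c["cx"])/f,(px[1]-c["cy"])/f]);u=d.copy()
    for _ in range(30): u=d/(1+c["k1"]*(u@u))
    v=c["Rw"].T@np.array([u[0],u[1],1]); return -c["Rw"].T@c["tw"],v/np.linalg.norm(v)
def onz(c,px,z):
    o,v=ray(c,px); return o+v*(z-o[2])/v[2]
def proj(c,X):
    q=c["Rw"]@np.array(X,float)+c["tw"];u=q[:2]/q[2];u=u*(1+c["k1"]*(u@u));return u*K(c)+[c["cx"],c["cy"]]
def tri(rs):
    A=0;b=0
    for o,v in rs:
        P=np.eye(3)-np.outer(v,v);A=A+P;b=b+P@o
    return np.linalg.solve(A,b)
def save(c,n,crop=None,s=1):
    im=c["frame"][:,:,::-1]
    if crop: im=im[crop[1]:crop[3],crop[0]:crop[2]]
    cv2.imwrite("pics/"+n,cv2.resize(im,None,fx=s,fy=s,interpolation=cv2.INTER_CUBIC))
E
python3 - <<'E'
from h import *
np.set_printoptions(precision=1,suppress=True)
a=shot("scene");b=shot("top")
cv2.imwrite("pics/a.png",np.vstack([a["frame"],b["frame"]])[:,:,::-1][:, :])
save(a,"scene.png",s=1.4);save(b,"top.png",s=1.4)
for n in ["pack_mid","rack_top","drawer_spot","drawer_pull","wing_grip","press_pad","vial_mid","bubble","level","redbox","tape","spray"]:
    for c,l in((a,"S"),(b,"T")):
        print(n,l,[(np.round(d["pixel"],1),round(d["confidence"],2)) for d in spot_point(n,c)][:4])
for c in(a,b): print(c["vfov"],c["k1"],-c["Rw"].T@c["tw"])
E
```

```text
pics
pack_mid S [(array([206.6, 306.5]), 0.94), (array([ 98.7, 267.6]), 0.9), (array([149.3, 276.4]), 0.79)]
pack_mid T [(array([376.8, 215.1]), 0.93), (array([344.9, 171.8]), 0.56)]
rack_top S [(array([301.4, 222.6]), 0.61)]
rack_top T [(array([271. , 195.6]), 0.74)]
drawer_spot S [(array([270.3, 220.7]), 0.37)]
drawer_spot T []
drawer_pull S [(array([252. , 186.4]), 0.81)]
drawer_pull T [(array([276.7, 265.4]), 0.59)]
wing_grip S [(array([360.2, 194.2]), 0.88)]
wing_grip T [(array([208.3, 203.1]), 0.7)]
press_pad S [(array([291. , 208.8]), 0.85)]
press_pad T [(array([275.9, 193. ]), 0.61)]
vial_mid S [(array([271.7, 223.2]), 0.69)]
vial_mid T [(array([292.2, 189.5]), 0.85)]
bubble S []
bubble T [(array([275. , 191.9]), 0.38)]
level S [(array([287. , 218.9]), 0.67), (array([252. , 188.1]), 0.4)]
level T [(array([273.6, 197.5]), 0.93)]
redbox S [(array([164.5, 251. ]), 0.58)]
redbox T [(array([361.9, 252.3]), 0.58)]
tape S [(array([365., 189.]), 0.73)]
tape T [(array([173.5, 252.7]), 0.75)]
spray S [(array([416. , 210.2]), 0.86)]
spray T [(array([155. , 204.2]), 0.76)]
55.746913654895515 0.017744801793209582 [1258.9 -347.5  664.5]
57.09287548973772 -0.012655756650406058 [ 465.1  -55.2 1255.5]
```

View pics/scene.png

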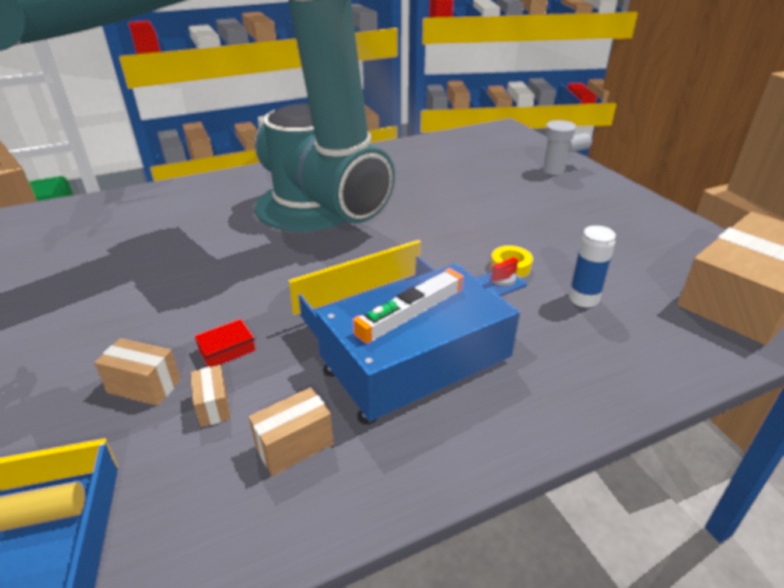

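View pics/top.png

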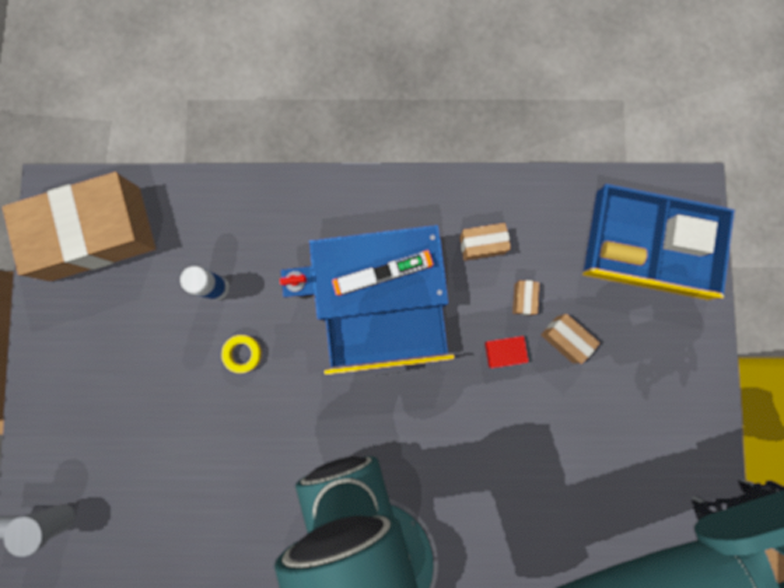

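```bash
python3 - <<'E'
from h import *
np.set_printoptions(precision=1,suppress=True)
b=shot("top")
z0=115
for n,p,z in [("c+y+x",(310,240),108),("c-y+x",(437,228),115),("c-y-x",(447,303),115),("c+y-x",(318,318),108),("frontL",(325,372),105),("frontR",(453,356),105),("pack",(528,297),50),("packtop",(531,282),50),("packbot",(525,314),50),("wing",(294,281),110),("redbox",(507,351),35),("tape",(241,353),15),("spray",(197,280),150),("pad",(382,271),145),("levelends1",(335,286),140),("le2",(432,260),143)]:
    print(n,onz(b,np.array(p)/1.4,z))
c=shot("wrist");print(c["mount"],c["vfov"],c["k1"])
print(observe())
E
```

```text
c+y+x [709.6 129.5 108. ]
c-y+x [ 733.6 -144.5  115. ]
c-y-x [ 571.4 -163.9  115. ]
c+y-x [540.8 110.1 108. ]
frontL [426.9  94.4 105. ]
frontR [ 459.6 -176.1  105. ]
pack [ 590.4 -352.3   50. ]
packtop [ 624.4 -360.    50. ]
packbot [ 552.2 -344.5   50. ]
wing [620.1 162.1 110. ]
redbox [ 470.  -305.2   35. ]
tape [467.4 298.5  15. ]
spray [617.4 355.2 150. ]
pad [635.7 -26.9 145. ]
levelends1 [605.3  71.  140. ]
le2 [ 658.9 -131.1  143. ]
[[   0.    -1.    -0.3   68.2]
 [   1.     0.     0.     0.3]
 [   0.    -0.3    1.  -142.8]
 [   0.     0.     0.     1. ]] 70.23723637546067 0.016506157357969235
{'t': 1.4, 'joint_pos': array([-1.3,  0.1,  1.4,  0. ,  1.6, -0. ]), 'qvel': array([ 0., -0., -0.,  0.,  0.,  0.]), 'effort': array([  0. , -73.2, -63.3,   0. ,   0. ,   0. ]), 'position': array([ 210.3, -641.4,  231.4]), 'tool_rot': array([ 3.1, -0. ,  0.3]), 'wrist_force': array([-0.1, -0.3, -0.2]), 'moment': array([0., 0., 0.]), 'grip_force': 0.0, 'grip_width': 85.56123943271214}
```

```bash
cat > go.py <<'E'
import sys
from h import *
# go.py x y z yaw_deg n [roll-correct] -> identical rows
def plan(x,y,z,yaw,n):
    p,R=pose(); Rt=Ro.from_euler('xyz',[np.pi,0,np.radians(yaw)]).as_matrix()
    rv=Ro.from_matrix(R.T@Rt).as_rotvec()/n
    S=sum(Ro.from_rotvec(rv*k).as_matrix() for k in range(n))
    d=np.linalg.solve(S,R.T@(np.array([x,y,z])-p))/10
    print(n,"x",[round(float(v),3) for v in d],[round(float(v),2) for v in np.degrees(rv)],"|pos",p.round(1),"step",round(np.linalg.norm(d)*10,1))
if __name__=="__main__":
    a=list(map(float,sys.argv[1:])); plan(*a[:4],int(a[4]))
E
python3 go.py 590 -352 230 -12 16; python3 go.py 590 -352 230 -12 20
```

```text
16 x [2.523, -1.657, 0.009] [0.0, -0.0, 1.88] |pos [ 210.3 -641.4  231.4] step 30.2
20 x [2.014, -1.332, 0.007] [0.0, -0.0, 1.51] |pos [ 210.3 -641.4  231.4] step 24.1
```

```bash
python3 -m creep '[[2.52,-1.66,0.01,0,0,1.88,100],[2.52,-1.66,0.01,0,0,1.88,100],[2.52,-1.66,0.01,0,0,1.88,100],[2.52,-1.66,0.01,0,0,1.88,100],[2.52,-1.66,0.01,0,0,1.88,100],[2.52,-1.66,0.01,0,0,1.88,100],[2.52,-1.66,0.01,0,0,1.88,100],[2.52,-1.66,0.01,0,0,1.88,100]]' 40
python3 -m creep '[[2.52,-1.66,0.01,0,0,1.88,100],[2.52,-1.66,0.01,0,0,1.88,100],[2.52,-1.66,0.01,0,0,1.88,100],[2.52,-1.66,0.01,0,0,1.88,100],[2.52,-1.66,0.01,0,0,1.88,100],[2.52,-1.66,0.01,0,0,1.88,100],[2.52,-1.66,0.01,0,0,1.88,100],[2.52,-1.66,0.01,0,0,1.88,100],[0,0,0,0,0,0,100],[0,0,0,0,0,0,100]]'
python3 - <<'E'
from h import *
np.set_printoptions(precision=1,suppress=True)
print(pose()[0])
c=shot("wrist");save(c,"w1.png",s=1.4)
for d in spot_point("pack_mid",c): print(d["pixel"],d["confidence"],onz(c,d["pixel"],25))
for d in spot_in("pack_mid",c): print(d["bbox"],d["confidence"])
# detect pack top face: brown+pale within the pose
import pickle;pickle.dump(c,open("w1.pkl","wb"))
b=shot("top");print(spot_point("drawer_pull",b))
E
```

```text
t: 2.07
position: [381.5, -470.2, 230.8]
tool_rot: [3.141, -0.0, 0.053]
wrist_force: [-0.4, -0.2, 0.2]
grip_width: 85.2
grip_force: 0.0
t: 2.9
position: [590.3, -350.5, 229.1]
tool_rot: [-3.141, 0.001, -0.206]
wrist_force: [-0.2, 0.1, -0.3]
grip_width: 85.5
grip_force: 0.0
[ 590.3 -350.5  229.1]
[165.8, 86.4] 0.62 [ 724.1 -253.4   25. ]
[276.7, 184.9] 0.57 [ 594.8 -348.2   25. ]
[320.7, 200.9, 430.2, 280.8] 0.7
[252.0, 153.4, 302.4, 223.6] 0.57
[91.5, 27.9, 224.8, 129.9] 0.56
[{'pixel': [276.5, 265.4], 'confidence': 0.93}]
```

View pics/w1.png

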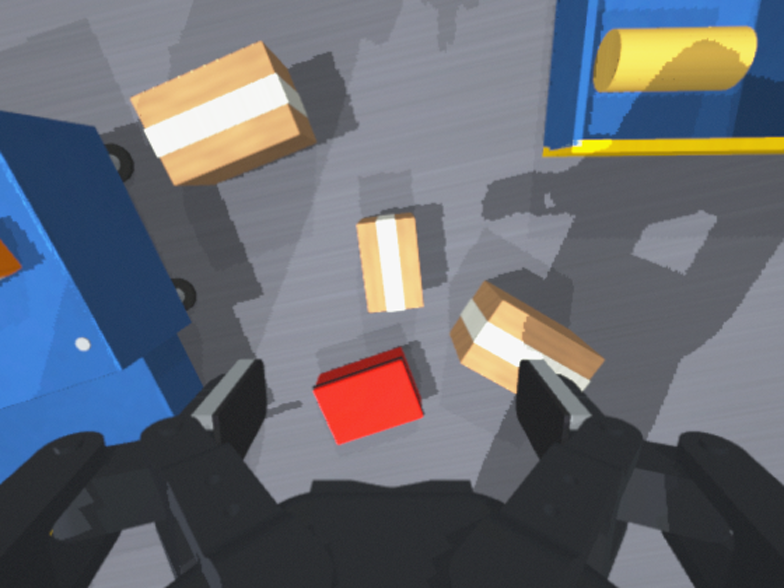

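```bash
python3 - <<'E'
from h import *
import pickle
np.set_printoptions(precision=1,suppress=True)
c=pickle.load(open("w1.pkl","rb"))
P=[onz(c,np.array(p)/1.4,50) for p in [(358,224),(413,214),(423,305),(368,312)]]
print(np.array(P),np.mean(P,0));v=(P[0]+P[1]-P[2]-P[3])/2;print(np.linalg.norm(v),np.degrees(np.arctan2(v[1],v[0])),np.linalg.norm(P[0]-P[1]))
# mask based
im=c["frame"][145:230,250:308];hsv=cv2.cvtColor(im,cv2.COLOR_RGB2HSV)
m=((hsv[...,0]<22)&(hsv[...,1]>70)&(hsv[...,2]>80)|(hsv[...,2]>205)).astype(np.uint8)
m=cv2.morphologyEx(m,cv2.MORPH_CLOSE,np.ones((3,3)))
cs,_=cv2.findContours(m,0,2);k=max(cs,key=cv2.contourArea);r=cv2.minAreaRect(k);bx=cv2.boxPoints(r)+[250,145];print(r)
Q=[onz(c,p,50) for p in bx];print(np.array(Q),np.mean(Q,0))
for d in spot_point("pack_mid",c)if 0 else []:pass
E
```

```text
[[ 630.2 -332.9   50. ]
 [ 629.  -375.4   50. ]
 [ 556.7 -369.6   50. ]
 [ 559.9 -325.    50. ]] [ 593.9 -350.7   50. ]
71.65012898233864 -5.485911422692938 42.50261220236039
((28.653850555419922, 42.730770111083984), (68.5912094116211, 42.29584503173828), 82.87498474121094)
[[ 634.5 -331.4   50. ]
 [ 630.8 -376.2   50. ]
 [ 554.8 -371.3   50. ]
 [ 558.4 -323.6   50. ]] [ 594.6 -350.6   50. ]
```

```bash
python3 go.py 594 -350.5 15 -5.3 10
```

```text
10 x [0.051, -0.023, 2.15] [0.0, -0.0, -0.67] |pos [ 588.6 -351.9  230. ] step 21.5
```

```bash
python3 -m creep '[[0.05,-0.02,2.15,0,0,-0.67,100],[0.05,-0.02,2.15,0,0,-0.67,100],[0.05,-0.02,2.15,0,0,-0.67,100],[0.05,-0.02,2.15,0,0,-0.67,100],[0.05,-0.02,2.15,0,0,-0.67,100],[0.05,-0.02,2.15,0,0,-0.67,100],[0.05,-0.02,2.15,0,0,-0.67,100],[0.05,-0.02,2.15,0,0,-0.67,100],[0.05,-0.02,2.15,0,0,-0.67,100],[0.05,-0.02,2.15,0,0,-0.67,100]]'
python3 -m creep '[[0,0,0,0,0,0,40],[0,0,0,0,0,0,40],[0,0,0,0,0,0,30],[0,0,0,0,0,0,30],[0,0,0,0,0,0,30],[0,0,0,0,0,0,30]]' 40
python3 -m creep '[[0,0,-2,0,0,0,30],[0,0,-2.5,0,0,0,30],[0,0,-2.5,0,0,0,30],[0,0,-2.5,0,0,0,30],[0,0,-2.5,0,0,0,30],[0,0,-2.5,0,0,0,30],[0,0,-2.5,0,0,0,30],[0,0,-2.5,0,0,0,30],[0,0,-2.5,0,0,0,30],[0,0,0,0,0,0,30]]'
```

```text
t: 3.98
position: [594.0, -350.7, 14.1]
tool_rot: [3.141, -0.0, -0.091]
wrist_force: [0.1, -0.1, -0.4]
grip_width: 84.9
grip_force: 0.0
t: 4.48
position: [595.2, -350.8, 16.9]
tool_rot: [3.14, -0.002, -0.092]
wrist_force: [-1.0, -0.1, 6.6]
grip_width: 44.3
grip_force: 42.8
t: 5.32
position: [595.5, -350.7, 241.7]
tool_rot: [3.138, -0.007, -0.091]
wrist_force: [0.3, -0.6, -0.9]
grip_width: 44.4
grip_force: 41.9
```

```bash
python3 go.py 500 -34 240 6.7 12
```

```text
12 x [-0.786, -2.648, 0.006] [0.02, -0.03, -0.99] |pos [ 595.5 -350.7  241.7] step 27.6
```

```bash
python3 -m creep '[[-0.79,-2.65,0,0,0,-0.99,30],[-0.79,-2.65,0,0,0,-0.99,30],[-0.79,-2.65,0,0,0,-0.99,30],[-0.79,-2.65,0,0,0,-0.99,30],[-0.79,-2.65,0,0,0,-0.99,30],[-0.79,-2.65,0,0,0,-0.99,30]]'
python3 -m creep '[[-0.79,-2.65,0,0,0,-0.99,30],[-0.79,-2.65,0,0,0,-0.99,30],[-0.79,-2.65,0,0,0,-0.99,30],[-0.79,-2.65,0,0,0,-0.99,30],[-0.79,-2.65,0,0,0,-0.99,30],[-0.79,-2.65,0,0,0,-0.99,30],[0,0,0,0,0,0,30],[0,0,0,0,0,0,30]]'
python3 - <<'E'
from h import *
import pickle
np.set_printoptions(precision=1,suppress=True)
c=shot("wrist");save(c,"w2.png",s=1.4);pickle.dump((c),open("w2.pkl","wb"))
for n,z in [("drawer_spot",38),("drawer_pull",82),("rack_top",113),("press_pad",146),("vial_mid",141),("wing_grip",130),("pack_mid",0),("bubble",140)]:
  for d in spot_point(n,c)[:2]: print(n,np.array(d["pixel"]),d["confidence"],onz(c,d["pixel"],z))
print(pose())
E
```

```text
t: 5.82
position: [554.3, -187.9, 234.8]
tool_rot: [3.141, -0.0, 0.013]
wrist_force: [1.2, 0.5, -1.8]
grip_width: 44.6
grip_force: 41.8
t: 6.48
position: [498.4, -32.2, 235.3]
tool_rot: [3.141, -0.001, 0.118]
wrist_force: [0.0, 0.5, -1.5]
grip_width: 44.4
grip_force: 41.8
drawer_spot [281.2 184.9] 0.89 [504.4 -34.1  38. ]
press_pad [290.6  22.8] 0.68 [636.1 -23.8 146. ]
vial_mid [381.9   0.2] 0.69 [658.2 -84.1 141. ]
wing_grip [26.3 15.7] 0.94 [621.4 165.7 130. ]
pack_mid [278.5 274.3] 0.94 [371.8 -46.6   0. ]
bubble [384.1   0. ] 0.54 [658.9 -85.9 140. ]
bubble [290.7  21.5] 0.35 [638.7 -23.7 140. ]
(array([498.9, -33.5, 234.6]), array([[ 1. ,  0.1, -0. ],
       [ 0.1, -1. ,  0. ],
       [-0. , -0. , -1. ]]))
```

View pics/w2.png

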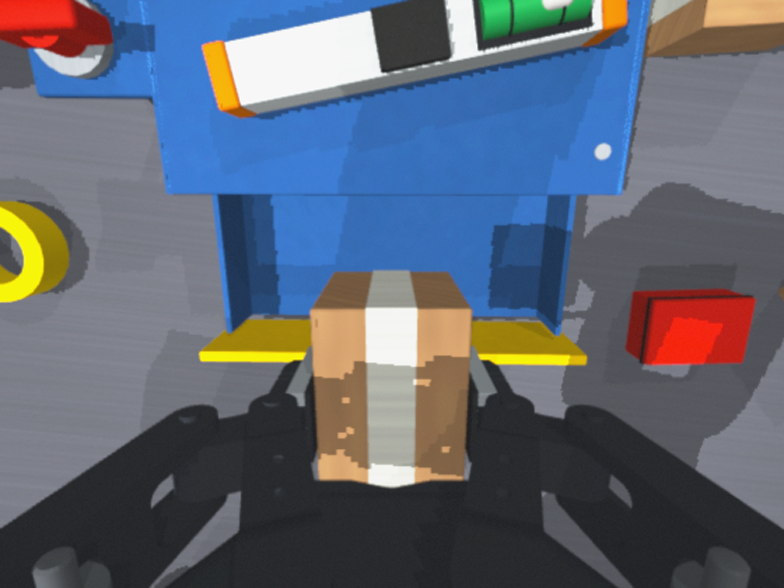

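```bash
python3 - <<'E'
from h import *
import pickle
np.set_printoptions(precision=1,suppress=True)
c=pickle.load(open("w2.pkl","rb"))
for n,p,z in [("rackfront+y",(168,194),107),("rackfront-y",(627,192),115),("frontL",(201,360),105),("frontR",(586,362),105),("frontLback",(235,321),105),("fRback",(545,330),105),("floorL",(250,318),38),("floorR",(545,318),38),("sideLtop",(218,196),84),("sideRtop",(576,194),84),("wing",(50,25),130)]:
    print(n,onz(c,np.array(p)/1.4,z))
E
python3 go.py 504 -34 120 6.7 6
```

```text
rackfront+y [540.9 113.5 107. ]
rackfront-y [ 575.9 -167.8  115. ]
frontL [428.7  94.  105. ]
frontR [ 459.3 -175.8  105. ]
frontLback [460.6  71.  105. ]
fRback [ 479.4 -142.1  105. ]
floorL [438.9  81.7  38. ]
floorR [ 468.8 -168.7   38. ]
sideLtop [541.6  91.6  84. ]
sideRtop [ 571.8 -150.8   84. ]
wing [621.  159.2 130. ]
6 x [0.084, 0.019, 1.91] [-0.0, 0.0, -0.02] |pos [498.9 -33.5 234.6] step 19.1
```

```bash
python3 -m creep '[[0.08,0.02,2,0,0,0,30],[0.08,0.02,2,0,0,0,30],[0.08,0.02,2,0,0,0,30],[0.08,0.02,2,0,0,0,30],[0.08,0.02,2,0,0,0,30],[0.08,0.02,2,0,0,0,30],[0,0,1.8,0,0,0,30],[0,0,1.8,0,0,0,30],[0,0,0,0,0,0,30],[0,0,0,0,0,0,30]]'
python3 -m creep '[[0,0,0.8,0,0,0,30],[0,0,0.5,0,0,0,30],[0,0,0.0,0,0,0,30],[0,0,0,0,0,0,30]]'
```

```text
t: 7.77
position: [503.3, -33.8, 78.4]
tool_rot: [-3.141, 0.002, 0.116]
wrist_force: [0.5, -0.5, -0.1]
grip_width: 44.4
grip_force: 41.8
t: 8.1
position: [503.7, -33.7, 65.9]
tool_rot: [3.142, -0.0, 0.116]
wrist_force: [0.1, 0.6, -1.5]
grip_width: 44.4
grip_force: 41.8
```

```bash
python3 -m creep '[[0,0,0.4,0,0,0,30],[0,0,0.4,0,0,0,30],[0,0,0,0,0,0,30]]'
python3 -m creep '[[0,0,0.3,0,0,0,30],[0,0,0,0,0,0,30]]'
python3 -m creep '[[0,0,0.3,0,0,0,30],[0,0,0,0,0,0,30]]'
```

```text
t: 8.35
position: [503.4, -33.7, 56.9]
tool_rot: [-3.141, 0.001, 0.116]
wrist_force: [0.4, -0.1, -2.0]
grip_width: 44.4
grip_force: 41.8
t: 8.52
position: [503.5, -33.7, 54.2]
tool_rot: [-3.141, 0.0, 0.116]
wrist_force: [0.3, 1.0, -0.8]
grip_width: 44.5
grip_force: 41.8
t: 8.68
position: [503.5, -33.7, 51.2]
tool_rot: [-3.141, 0.0, 0.116]
wrist_force: [-1.3, 0.2, -1.6]
grip_width: 44.4
grip_force: 41.8
```

```bash
python3 -m creep '[[0,0,0.25,0,0,0,30],[0,0,0,0,0,0,30]]'
python3 -m creep '[[0,0,0.25,0,0,0,30],[0,0,0,0,0,0,30]]'
python3 -m creep '[[0,0,0.2,0,0,0,30],[0,0,0,0,0,0,30]]'
```

```text
t: 8.85
position: [503.5, -33.7, 48.8]
tool_rot: [-3.141, 0.0, 0.116]
wrist_force: [0.0, -0.3, -1.1]
grip_width: 44.6
grip_force: 41.8
t: 9.02
position: [503.8, -33.7, 46.7]
tool_rot: [3.141, -0.0, 0.116]
wrist_force: [0.7, 0.1, -1.7]
grip_width: 44.3
grip_force: 41.8
t: 9.18
position: [505.0, -33.6, 46.4]
tool_rot: [3.141, -0.003, 0.116]
wrist_force: [1.0, 2.5, 14.2]
grip_width: 44.6
grip_force: 43.6
```

```bash
python3 -m creep '[[0,0,0,0,0,0,80],[0,0,0,0,0,0,80],[0,0,0,0,0,0,80],[0,0,-1,0,0,0,80],[0,0,-2,0,0,0,80],[0,0,-3,0,0,0,80],[0,0,-3,0,0,0,80],[0,0,-1,0,0,0,60]]'
python3 -m creep '[[-2.4,0,0,0,0,0,0],[-2.4,0,0,0,0,0,0],[-2.4,0,0,0,0,0,0],[-2.4,0,0,0,0,0,0],[-2.4,0,0,0,0,0,0],[-0.6,0,0,0,0,0,0],[0,0,0,0,0,0,0]]'
python3 - <<'E'
from h import *
np.set_printoptions(precision=1,suppress=True)
c=shot("wrist")
save(c,"w3.png",s=1.2)
for n,z in [("drawer_spot",30),("pack_mid",55),("drawer_pull",82)]:
  for d in spot_point(n,c)[:2]: print(n,np.array(d["pixel"]),d["confidence"],onz(c,d["pixel"],z))
E
python3 go.py 385 -48 72 6.8 4
```

```text
t: 9.85
position: [504.8, -33.9, 149.8]
tool_rot: [3.14, -0.005, 0.116]
wrist_force: [-0.2, -0.0, 1.0]
grip_width: 57.9
grip_force: 0.0
t: 10.43
position: [377.8, -48.5, 145.3]
tool_rot: [3.141, -0.002, 0.115]
wrist_force: [0.1, -0.2, 0.1]
grip_width: -0.3
grip_force: 0.0
pack_mid [275.4  42.2] 0.95 [502.8 -31.4  55. ]
drawer_pull [277.5 156.4] 0.87 [427.2 -41.7  82. ]
4 x [0.146, 0.011, 1.819] [-0.0, 0.0, -0.03] |pos [379.1 -48.2 144.8] step 18.3
```

View pics/w3.png

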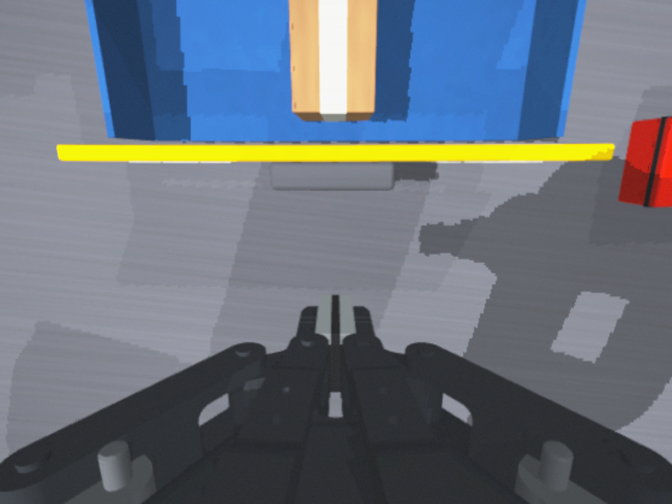

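```bash
python3 -m creep '[[0.15,0,1.82,0,0,0,0],[0.15,0,1.82,0,0,0,0],[0.15,0,1.82,0,0,0,0],[0.15,0,1.82,0,0,0,0],[1,0,0,0,0,0,0],[1,0,0,0,0,0,0],[0.8,0,0,0,0,0,0],[0.5,0,0,0,0,0,0],[0.5,0,0,0,0,0,0],[0,0,0,0,0,0,0]]'
python3 -m creep '[[1,0,0,0,0,0,0],[1.2,0,0,0,0,0,0],[1.2,0,0,0,0,0,0],[1.2,0,0,0,0,0,0],[1.2,0,0,0,0,0,0],[1.2,0,0,0,0,0,0],[1.0,0,0,0,0,0,0],[0.6,0,0,0,0,0,0],[0,0,0,0,0,0,0]]'
```

```text
t: 11.47
position: [422.9, -43.1, 71.8]
tool_rot: [-3.141, 0.0, 0.116]
wrist_force: [0.3, -0.5, -0.4]
grip_width: -0.3
grip_force: 0.0
t: 12.22
position: [508.3, -33.2, 72.0]
tool_rot: [-3.142, -0.0, 0.116]
wrist_force: [0.4, 0.1, -0.1]
grip_width: -0.2
grip_force: 0.0
```

```bash
python3 -m creep '[[0.5,0,0,0,0,0,0],[0.5,0,0,0,0,0,0],[0.3,0,0,0,0,0,0],[0,0,0,0,0,0,0]]'
python3 -m creep '[[0.3,0,0,0,0,0,0],[0,0,0,0,0,0,0]]'
python3 -m creep '[[0.2,0,0,0,0,0,0],[0,0,0,0,0,0,0]]'
```

```text
t: 12.55
position: [521.0, -31.7, 72.0]
tool_rot: [3.142, -0.0, 0.116]
wrist_force: [-0.2, 0.3, 0.7]
grip_width: 0.1
grip_force: 0.0
t: 12.72
position: [521.5, -31.6, 71.9]
tool_rot: [-3.141, 0.006, 0.116]
wrist_force: [-24.9, -2.8, 13.8]
grip_width: -0.4
grip_force: 12.4
t: 12.88
position: [521.7, -31.6, 71.8]
tool_rot: [-3.141, 0.011, 0.116]
wrist_force: [-45.5, -3.3, 25.3]
grip_width: 0.0
grip_force: 23.0
```

```bash
python3 -m creep '[[-1.5,0,0,0,0,0,0],[-2,0,0,0,0,0,0],[-1,0,-2,0,0,0,0],[0,0,-3.5,0,0,0,0],[0,0,-3.5,0,0,0,0],[0,0,-3.5,0,0,0,0],[2,0,-3.5,0,0,0,40],[3,0,-1,0,0,0,40],[3,0,0,0,0,0,40],[3,0,0,0,0,0,40]]'
python3 -m creep '[[2,0,0,0,0,0,40],[0,0,0,0,0,0,40],[0,0,0,0,0,0,40]]'
cat > look.py <<'E'
from h import *
import pickle,sys
np.set_printoptions(precision=1,suppress=True)
c=shot("wrist");save(c,sys.argv[1]+".png",s=1.4);pickle.dump(c,open(sys.argv[1]+".pkl","wb"))
for n,z in [("press_pad",146),("vial_mid",140),("bubble",140),("wing_grip",132),("rack_top",113)]:
  for d in spot_point(n,c)[:2]: print(n,np.array(d["pixel"]),round(d["confidence"],2),onz(c,d["pixel"],z))
print(pose()[0])
E
python3 look.py w4
```

```text
t: 13.72
position: [591.7, -23.5, 243.5]
tool_rot: [3.141, -0.003, 0.116]
wrist_force: [0.3, 0.1, 0.5]
grip_width: 34.1
grip_force: 0.0
t: 13.97
position: [610.2, -21.2, 241.2]
tool_rot: [-3.141, 0.001, 0.116]
wrist_force: [0.1, 0.3, 0.3]
grip_width: 33.9
grip_force: 0.0
press_pad [286.4 182.9] 0.86 [636.5 -24.1 146. ]
press_pad [363.7 170.2] 0.33 [653.9 -83.9 146. ]
vial_mid [365.8 168.9] 0.78 [654.5 -87.2 140. ]
bubble [374.4 168. ] 0.6 [656. -94. 140.]
wing_grip [ 63.4 175.5] 0.91 [618.2 162.3 132. ]
wing_grip [278.7 171.4] 0.71 [643.1 -17.1 132. ]
rack_top [277.4 171.3] 0.61 [640.4 -16.2 113. ]
[609.4 -21.4 242.4]
```

View pics/w4.png

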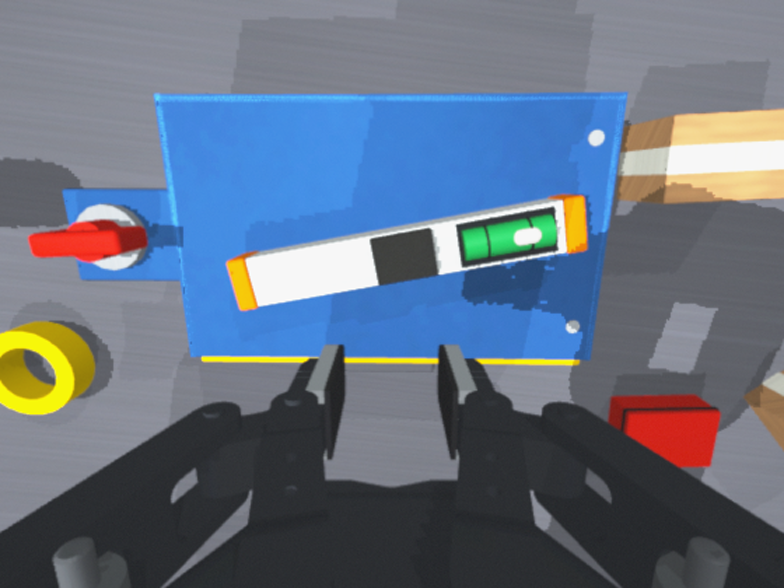

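```bash
python3 - <<'E'
from h import *
import pickle
np.set_printoptions(precision=1,suppress=True)
c=pickle.load(open("w4.pkl","rb"));b=shot("top")
im=c["frame"];hsv=cv2.cvtColor(im,cv2.COLOR_RGB2HSV)
m=(((hsv[...,0]<8)|(hsv[...,0]>172))&(hsv[...,1]>140)&(hsv[...,2]>100));m[:,130:]=0;m=m.astype(np.uint8)
cs,_=cv2.findContours(m,0,2);k=max(cs,key=cv2.contourArea);print(cv2.minAreaRect(k))
bright=m.copy();bright[hsv[...,2]<225]=0
cs,_=cv2.findContours(bright,0,2);k=max(cs,key=cv2.contourArea);r=cv2.minAreaRect(k);print(r)
Q=np.array([onz(c,p,143) for p in cv2.boxPoints(r)]);print(Q,Q.mean(0))
t=[d for d in spot_point("wing_grip",b)];print(t)
print(tri([ray(c,[63.4,175.5]),ray(b,t[0]["pixel"])]))
print("disc",onz(c,np.array([108,238])/1.4,112))
cv2.imwrite("pics/w5.png",np.vstack([cv2.resize(im[120:210,0:140],None,fx=4,fy=4,interpolation=2)])[:,:,::-1])
E
```

```text
((62.19511413574219, 172.25608825683594), (28.1600399017334, 83.59667205810547), 83.6598129272461)
((52.09025573730469, 176.25637817382812), (20.583539962768555, 63.70906066894531), 87.70938873291016)
[[623.4 187.9 143. ]
 [631.5 138.3 143. ]
 [614.7 138.6 143. ]
 [606.5 189.1 143. ]] [619.  163.5 143. ]
[{'pixel': [209.4, 202.2], 'confidence': 0.44}]
[615.4 161.9 129.5]
disc [619.9 163.7 112. ]
```

View pics/w5.png

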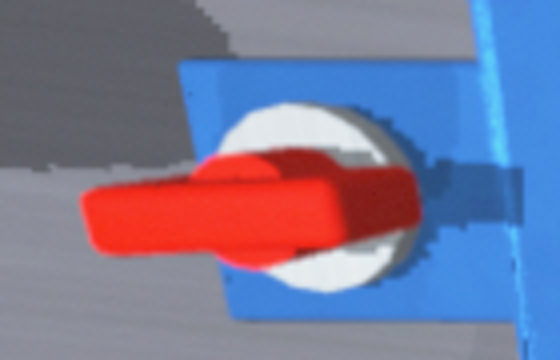

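```bash
python3 go.py 619 163.5 200 99 15
```

```text
15 x [1.096, -0.836, 0.282] [0.0, -0.0, -6.16] |pos [609.6 -21.4 242.3] step 14.1
```

```bash
python3 -m creep '[[1.1,-0.84,0.28,0,0,-6.16,40],[1.1,-0.84,0.28,0,0,-6.16,40],[1.1,-0.84,0.28,0,0,-6.16,40],[1.1,-0.84,0.28,0,0,-6.16,40],[1.1,-0.84,0.28,0,0,-6.16,40],[1.1,-0.84,0.28,0,0,-6.16,40],[1.1,-0.84,0.28,0,0,-6.16,40],[1.1,-0.84,0.28,0,0,-6.16,40],[1.1,-0.84,0.28,0,0,-6.16,40],[1.1,-0.84,0.28,0,0,-6.16,40]]'
python3 -m creep '[[1.1,-0.84,0.28,0,0,-6.16,40],[1.1,-0.84,0.28,0,0,-6.16,40],[1.1,-0.84,0.28,0,0,-6.16,40],[1.1,-0.84,0.28,0,0,-6.16,40],[1.1,-0.84,0.28,0,0,-6.16,40],[0,0,0,0,0,0,40],[0,0,0,0,0,0,40]]'
python3 go.py 619 163.5 118 99 4
python3 - <<'E'
from h import *
np.set_printoptions(precision=1,suppress=True)
c=shot("wrist");save(c,"w6.png")
for d in spot_point("wing_grip",c): print(d,onz(c,d["pixel"],133))
E
```

```text
t: 15.2
position: [651.2, 104.5, 213.8]
tool_rot: [3.142, -0.0, 1.196]
wrist_force: [0.9, 0.1, 0.4]
grip_width: 34.1
grip_force: 0.0
t: 15.78
position: [619.0, 164.6, 200.1]
tool_rot: [3.141, 0.0, 1.727]
wrist_force: [-0.2, -1.1, -0.5]
grip_width: 34.2
grip_force: 0.0
4 x [-0.026, -0.004, 2.053] [0.0, 0.0, -0.01] |pos [619.  164.6 200.1] step 20.5
{'pixel': [279.2, 226.3], 'confidence': 0.84} [620.9 161.8 133. ]
```

View pics/w6.png

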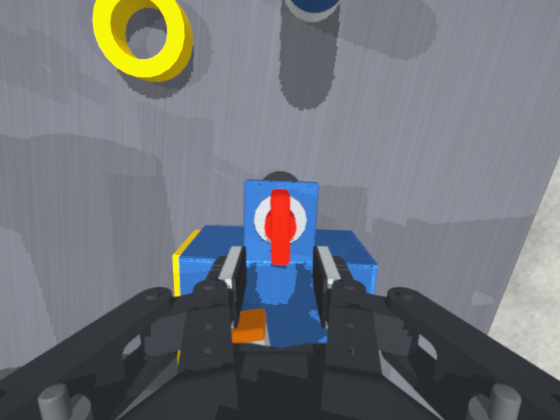

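```bash
python3 -m creep '[[-0.06,0.02,2,0,0,0,40],[-0.06,0.02,2,0,0,0,40],[-0.06,0.02,2,0,0,0,40],[-0.06,0.02,2.1,0,0,0,40],[0,0,0,0,0,0,20],[0,0,0,0,0,0,5],[0,0,0,0,0,0,5],[0,0,0,0,0,0,5]]' 50
```

```text
t: 16.55
position: [620.1, 161.3, 117.5]
tool_rot: [-3.14, 0.001, 1.727]
wrist_force: [2.7, -3.3, -19.1]
grip_width: 21.6
grip_force: 49.9
```

```bash
python3 -m creep '[[0,0,0,0,0,0,40],[0,0,0,0,0,0,40],[0,0,-0.4,0,0,0,40],[0,0,-0.4,0,0,0,40],[0,0,0,0,0,0,10],[0,0,0,0,0,0,5],[0,0,0,0,0,0,5],[0,0,0,0,0,0,5],[0,0,0,0,0,0,5]]' 50
python3 - <<'E'
from h import *
c=shot("wrist");save(c,"w7.png",(150,120,410,400),2)
E
```

```text
t: 17.3
position: [620.3, 162.3, 129.3]
tool_rot: [3.141, -0.0, 1.729]
wrist_force: [-12.2, -2.3, 17.1]
grip_width: 20.8
grip_force: 48.3
```

View pics/w7.png

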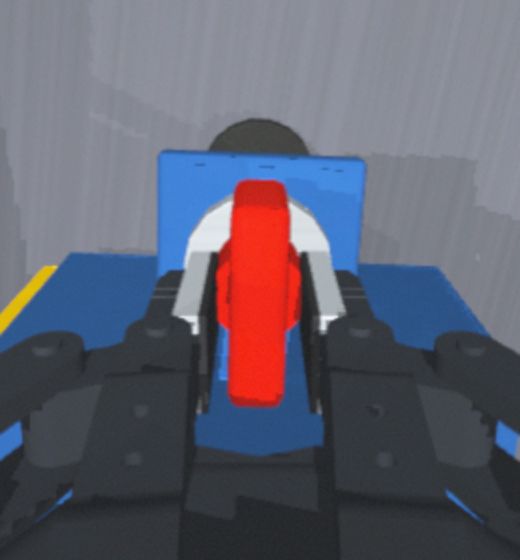

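```bash
python3 -m creep '[[0,0,0,0,0,0,40],[0,0,0,0,0,0,40],[0,0,0,0,0,0,40]]'
python3 -m creep '[[0,0,-0.6,0,0,0,40],[0,0,0,0,0,0,10],[0,0,0,0,0,0,5],[0,0,0,0,0,0,5],[0,0,0,0,0,0,5],[0,0,0,0,0,0,5]]' 40
```

```text
t: 17.6
position: [620.5, 162.2, 127.2]
tool_rot: [3.141, -0.0, 1.729]
wrist_force: [-0.4, 0.0, -0.5]
grip_width: 34.2
grip_force: 0.0
t: 18.1
position: [620.3, 162.5, 135.4]
tool_rot: [3.141, -0.001, 1.729]
wrist_force: [-14.1, -0.1, 20.2]
grip_width: 12.8
grip_force: 65.2
```

```bash
python3 -m creep '[[0,0,-0.03,0,0,-4.6,5],[0,0,-0.03,0,0,-4.6,5],[0,0,-0.03,0,0,-4.6,5],[0,0,-0.03,0,0,-4.6,5],[0,0,-0.03,0,0,-4.6,5]]'
python3 -m creep '[[0,0,-0.03,0,0,-4.6,5],[0,0,-0.03,0,0,-4.6,5],[0,0,-0.03,0,0,-4.6,5],[0,0,-0.03,0,0,-4.6,5],[0,0,-0.03,0,0,-4.6,5]]'
python3 -m creep '[[0,0,-0.03,0,0,-4.6,5],[0,0,-0.03,0,0,-4.6,5],[0,0,-0.03,0,0,-4.6,5],[0,0,-0.03,0,0,-4.6,5],[0,0,-0.03,0,0,-4.6,5],[0,0,0,0,0,0,5]]'
```

```text
t: 18.52
position: [620.1, 161.9, 137.1]
tool_rot: [-3.142, 0.0, 2.134]
wrist_force: [-16.4, -6.4, 24.7]
grip_width: 13.0
grip_force: 66.1
t: 18.93
position: [620.2, 161.1, 138.8]
tool_rot: [-3.14, 0.001, 2.535]
wrist_force: [-15.9, -12.6, 25.4]
grip_width: 12.6
grip_force: 65.0
t: 19.43
position: [620.3, 160.4, 140.6]
tool_rot: [-3.139, 0.001, 2.937]
wrist_force: [-16.7, -17.5, 27.6]
grip_width: 12.7
grip_force: 61.2
```

```bash
python3 -m creep '[[0,0,0,0,0,0,50],[0,0,0,0,0,0,50],[0,0,0,0,0,0,50],[0,0,-2,0,0,0,50],[0,0,-3.5,0,0,0,30],[0,0,-3.5,0,0,0,0]]'
python3 go.py 645 -85 245 97 12
```

```text
t: 19.93
position: [619.7, 162.0, 227.1]
tool_rot: [-3.14, -0.003, 2.933]
wrist_force: [0.3, 0.4, 0.4]
grip_width: 19.3
grip_force: 0.0
12 x [-1.699, -1.408, -0.15] [-0.01, -0.01, 5.92] |pos [619.7 162.  227.1] step 22.1
```

```bash
python3 -m creep '[[-1.7,-1.41,-0.15,0,0,5.92,0],[-1.7,-1.41,-0.15,0,0,5.92,0],[-1.7,-1.41,-0.15,0,0,5.92,0],[-1.7,-1.41,-0.15,0,0,5.92,0],[-1.7,-1.41,-0.15,0,0,5.92,0],[-1.7,-1.41,-0.15,0,0,5.92,0]]'
python3 -m creep '[[-1.7,-1.41,-0.15,0,0,5.92,0],[-1.7,-1.41,-0.15,0,0,5.92,0],[-1.7,-1.41,-0.15,0,0,5.92,0],[-1.7,-1.41,-0.15,0,0,5.92,0],[-1.7,-1.41,-0.15,0,0,5.92,0],[-1.7,-1.41,-0.15,0,0,5.92,0],[0,0,0,0,0,0,0],[0,0,0,0,0,0,0],[0,0,0,0,0,0,0]]'
sed -i 's/s=1.4)/s=1.4,crop=(150,80,410,330)) if 0 else save(c,sys.argv[1]+".png")/' look.py
python3 look.py w8
```

```text
t: 20.43
position: [672.9, 41.6, 235.8]
tool_rot: [-3.141, -0.001, 2.308]
wrist_force: [-0.5, 0.5, -0.4]
grip_width: 0.1
grip_force: 0.0
t: 21.18
position: [645.7, -84.7, 245.2]
tool_rot: [-3.141, -0.0, 1.695]
wrist_force: [0.2, -0.4, 0.2]
grip_width: 0.0
grip_force: 0.0
press_pad [274.9 138.4] 0.56 [636.4 -26.1 146. ]
vial_mid [289.9 212.8] 0.88 [656.7 -86.6 140. ]
vial_mid [287.9 217.6] 0.36 [655.6 -91.1 140. ]
bubble [283.9 217. ] 0.47 [652.1 -91.  140. ]
rack_top [284.  129.1] 0.92 [643.1 -18.2 113. ]
[645.8 -84.5 245.3]
```

View pics/w8.png

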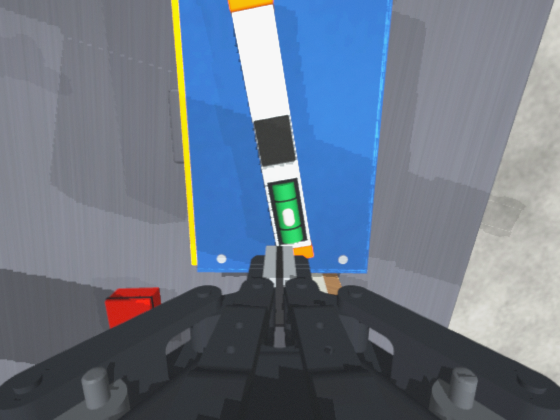

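```bash
cat > prof.py <<'E'
from h import *
import pickle,sys
c=pickle.load(open(sys.argv[1]+".pkl","rb"))
im=cv2.GaussianBlur(c["frame"],(3,3),0).astype(int)
pad=np.array([636.4,-25.5]);a=float(sys.argv[2]) if len(sys.argv)>2 else 0
hsv=cv2.cvtColor(c["frame"],cv2.COLOR_RGB2HSV)
g=((hsv[...,0]>45)&(hsv[...,0]<85)&(hsv[...,1]>120)).astype(np.uint8)
g=cv2.morphologyEx(g,cv2.MORPH_CLOSE,np.ones((9,9)))
cs,_=cv2.findContours(g,0,2);k=max(cs,key=cv2.contourArea);r=cv2.minAreaRect(k);print(r)
bx=cv2.boxPoints(r);W=np.array([onz(c,p,138) for p in bx])[:,:2]
e=sorted([(np.linalg.norm(W[i]-W[(i+1)%4]),i) for i in range(4)])
i,j=e[0][1],e[1][1];m1=(W[i]+W[(i+1)%4])/2;m2=(W[j]+W[(j+1)%4])/2
if m1[1]<m2[1]: m1,m2=m2,m1
u=(m2-m1)/np.linalg.norm(m2-m1);print("vial ends",m1,m2,"u",u)
for s in np.arange(-2,np.linalg.norm(m2-m1)+3,1.0):
    X=m1+u*s;n=np.array([-u[1],u[0]]);v=[]
    for q in(-1.5,0,1.5):
        p=proj(c,[*(X+n*q),138]);v.append(im[int(round(p[1])),int(round(p[0]))])
    v=np.mean(v,0).astype(int);print(int(s),v,end="; ")
E
python3 prof.py w8
```

```text
((287.71600341796875, 212.68800354003906), (60.10551452636719, 22.092355728149414), 79.69515228271484)
vial ends [646.9961695  -62.12066124] [ 663.35999565 -113.95523042] u [ 0.30104797 -0.953609  ]
-2 [70 74 76]; -1 [51 64 58]; 0 [46 93 62]; 1 [ 42 152  80]; 2 [ 44 189  95]; 3 [ 49 215 108]; 4 [ 49 217 110]; 5 [ 50 218 110]; 6 [ 50 218 110]; 7 [ 49 218 110]; 8 [ 49 217 109]; 9 [ 48 217 109]; 10 [ 49 217 109]; 11 [ 50 217 110]; 12 [ 49 217 110]; 13 [ 48 211 107]; 14 [ 49 184  96]; 15 [ 50 139  81]; 16 [ 51 151  85]; 17 [ 49 197 102]; 18 [ 48 215 108]; 19 [ 48 216 108]; 20 [ 50 218 109]; 21 [ 65 219 117]; 22 [132 227 159]; 23 [202 237 210]; 24 [243 245 243]; 25 [247 247 246]; 26 [247 247 247]; 27 [247 247 246]; 28 [246 246 246]; 29 [247 247 247]; 30 [247 247 246]; 31 [247 247 246]; 32 [247 247 246]; 33 [247 246 246]; 34 [246 246 246]; 35 [247 246 246]; 36 [244 245 243]; 37 [234 239 232]; 38 [177 225 188]; 39 [110 212 140]; 40 [ 58 174  97]; 41 [ 50 133  78]; 42 [ 50 140  81]; 43 [ 49 188  98]; 44 [ 48 212 107]; 45 [ 47 217 108]; 46 [ 47 217 108]; 47 [ 47 217 108]; 48 [ 48 216 108]; 49 [ 47 216 108]; 50 [ 48 217 109]; 51 [ 48 217 109]; 52 [ 49 217 109]; 53 [ 59 217 114]; 54 [102 218 141]; 55 [165 223 184]; 56 [214 231 221]; 57 [236 238 238];
```

```bash
python3 -m creep '[[-2.3,0,0,0,0,0,0],[-2.4,0,0,0,0,0,0],[-2.3,0,0,0,0,0,0],[0,0,0,0,0,0,0],[0,0,0,0,0,0,0]]'
python3 look.py w9; python3 prof.py w9
```

```text
t: 21.9
position: [654.2, -155.1, 245.0]
tool_rot: [-3.141, -0.0, 1.692]
wrist_force: [0.6, 0.2, 0.4]
grip_width: -0.3
grip_force: 0.0
press_pad [269.9  39. ] 0.89 [633.2 -27.9 146. ]
press_pad [284.9  37.9] 0.17 [643.8 -25.8 146. ]
vial_mid [284.1  39.1] 0.6 [643.2 -25.1 140. ]
vial_mid [284.4 121.1] 0.59 [650.8 -82.6 140. ]
bubble [289.1 128. ] 0.76 [655.2 -87.3 140. ]
bubble [281.7 178.6] 0.45 [ 654.4 -128.5  140. ]
rack_top [286.1  38.4] 0.88 [644.3 -17.5 113. ]
[ 654.1 -153.8  245.5]
((288.2837829589844, 123.70269775390625), (70.1983642578125, 23.67345428466797), 80.53767395019531)
vial ends [646.35016633 -59.08898765] [ 662.49673269 -110.77742703] u [ 0.29817286 -0.95451189]
-2 [221 224 224]; -1 [139 149 146]; 0 [ 72 128  91]; 1 [ 60 194 105]; 2 [ 58 219 116]; 3 [ 58 221 116]; 4 [ 59 222 118]; 5 [ 59 222 117]; 6 [ 59 221 116]; 7 [ 58 221 116]; 8 [ 58 220 116]; 9 [ 59 222 118]; 10 [ 57 221 116]; 11 [ 58 221 116]; 12 [ 57 213 112]; 13 [ 58 166  95]; 14 [ 57 131  82]; 15 [ 55 163  92]; 16 [ 56 211 111]; 17 [ 56 220 114]; 18 [ 57 221 116]; 19 [ 57 220 115]; 20 [ 76 222 125]; 21 [151 231 174]; 22 [224 241 227]; 23 [246 246 246]; 24 [247 247 246]; 25 [246 246 246]; 26 [246 246 246]; 27 [247 247 246]; 28 [246 246 246]; 29 [246 246 246]; 30 [246 246 246]; 31 [246 246 246]; 32 [247 246 246]; 33 [246 246 246]; 34 [244 244 243]; 35 [238 238 236]; 36 [213 223 211]; 37 [145 215 162]; 38 [ 69 207 114]; 39 [ 55 174  96]; 40 [ 54 131  80]; 41 [ 55 174  96]; 42 [ 54 215 112]; 43 [ 53 219 113]; 44 [ 52 219 113]; 45 [ 52 219 112]; 46 [ 53 220 113]; 47 [ 54 220 113]; 48 [ 53 219 112]; 49 [ 52 219 112]; 50 [ 52 218 112]; 51 [ 53 219 112]; 52 [ 53 217 111]; 53 [ 50 183  96]; 54 [ 49 125  75]; 55 [75 89 81]; 56 [151 155 157]; 57 [204 209 210];
```

```bash
python3 go.py 636 -26 165 97 8
```

```text
8 x [1.613, -0.029, 1.006] [0.0, -0.0, 0.01] |pos [ 654.1 -153.8  245.5] step 19.0
```

```bash
python3 -m creep '[[1.61,-0.03,0.2,0,0,0,0],[1.61,-0.03,0.2,0,0,0,0],[1.61,-0.03,0.5,0,0,0,0],[1.61,-0.03,1.1,0,0,0,0],[1.61,-0.03,1.5,0,0,0,0],[1.61,-0.03,1.5,0,0,0,0],[1.61,-0.03,1.5,0,0,0,0],[1.61,-0.03,1.5,0,0,0,0],[0,0,0,0,0,0,0]]'
python3 -m creep '[[0,0,0.4,0,0,0,0],[0,0,0.4,0,0,0,0],[0,0,0,0,0,0,0]]'
python3 -m creep '[[0,0,0.2,0,0,0,0],[0,0,0.2,0,0,0,0],[0,0,0,0,0,0,0]]'
```

```text
t: 22.95
position: [634.3, -23.4, 161.8]
tool_rot: [-3.138, -0.001, 1.696]
wrist_force: [0.8, -0.5, -1.2]
grip_width: -0.3
grip_force: 0.0
t: 23.2
position: [636.0, -27.3, 157.1]
tool_rot: [-3.142, 0.0, 1.693]
wrist_force: [-0.0, -0.9, -0.0]
grip_width: 0.1
grip_force: 0.0
t: 23.45
position: [636.0, -27.4, 153.2]
tool_rot: [-3.142, 0.0, 1.693]
wrist_force: [-0.1, -0.1, -0.7]
grip_width: 0.1
grip_force: 0.0
```

```bash
python3 -m creep '[[0,0,0.2,0,0,0,0],[0,0,0,0,0,0,0]]'
python3 -m creep '[[0,0,0.1,0,0,0,0],[0,0,0,0,0,0,0]]'
python3 -m creep '[[0,0,0.1,0,0,0,0],[0,0,0,0,0,0,0]]'
```

```text
t: 23.62
position: [636.0, -27.2, 151.1]
tool_rot: [-3.141, -0.0, 1.693]
wrist_force: [-0.0, -0.2, 0.4]
grip_width: 0.1
grip_force: 0.0
t: 23.78
position: [636.0, -27.1, 150.3]
tool_rot: [-3.142, -0.0, 1.693]
wrist_force: [0.3, -0.2, -0.6]
grip_width: 0.1
grip_force: 0.0
t: 23.95
position: [636.0, -27.0, 149.3]
tool_rot: [-3.141, -0.0, 1.693]
wrist_force: [0.1, 0.7, -0.4]
grip_width: 0.1
grip_force: 0.0
```

```bash
python3 -m creep '[[0,0,0.1,0,0,0,0],[0,0,0,0,0,0,0]]'
python3 -m creep '[[0,0,0.05,0,0,0,0],[0,0,0,0,0,0,0]]'
python3 -m creep '[[0,0,0.05,0,0,0,0],[0,0,0,0,0,0,0]]'
```

```text
t: 24.12
position: [636.1, -27.0, 148.5]
tool_rot: [3.141, 0.0, 1.693]
wrist_force: [-0.3, -0.1, 0.4]
grip_width: -0.1
grip_force: 0.0
t: 24.28
position: [636.1, -27.0, 148.5]
tool_rot: [3.141, 0.0, 1.693]
wrist_force: [-2.4, 0.9, 4.7]
grip_width: 0.3
grip_force: 2.6
t: 24.45
position: [636.1, -27.0, 148.4]
tool_rot: [3.141, 0.0, 1.693]
wrist_force: [-4.2, 0.4, 9.3]
grip_width: 0.2
grip_force: 4.5
```

```bash
python3 -m creep '[[0,0,0.02,0,0,0,0],[0,0,0,0,0,0,0],[0,0,0,0,0,0,0],[0,0,0,0,0,0,0],[0,0,0,0,0,0,0],[0,0,0,0,0,0,0]]'
python3 - <<'E'
from h import *
np.set_printoptions(precision=1,suppress=True)
for n in("scene","top"):
    c=shot(n)
    for k in("drawer_pull","vial_mid","bubble","pack_mid"): print(n,k,[(np.round(d["pixel"],1),round(d["confidence"],2)) for d in spot_point(k,c)][:2])
s=observe();print(s["position"],s["wrist_force"],s["t"])
E
```

```text
t: 24.95
position: [636.2, -27.0, 148.4]
tool_rot: [3.141, 0.0, 1.693]
wrist_force: [-3.6, -0.4, 10.2]
grip_width: 0.3
grip_force: 5.1
scene drawer_pull []
scene vial_mid [(array([272.3, 223.2]), 0.66), (array([291.8, 218.2]), 0.43)]
scene bubble []
scene pack_mid [(array([ 97.3, 266.3]), 0.9), (array([208.6, 308. ]), 0.78)]
top drawer_pull [(array([276.7, 232.3]), 0.47)]
top vial_mid [(array([292.2, 187.3]), 0.53)]
top bubble []
top pack_mid [(array([342.7, 172.4]), 0.81), (array([404.6, 242. ]), 0.65)]
[636.2 -27.  148.4] [-3.6  0.7 10.6] 25.45
```

```bash
python3 -c "
from plant import *
print(hand_in())"
```

```text
the job is handed in; nothing more can be done
None
```

I handed the job in at about 25 s on the robot's clock. The pack is in the shut drawer. The bubble sits about 1.9 mm off the middle of its lines (limit 3.5 mm), and the fingers were pressing the spirit level at about 10 N. The hand-in returned no verdict, so I can't say whether it was judged a pass.

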